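# Centre the blue-glazed dish on the banding wheel

## Task

Pick up the small dish with the blue glaze inside and put it, upright and well centred, on the round top of the little banding wheel, so that no part of its rim hangs over the edge and it is ready for its rim to be painted. It is brittle pottery, so set it down rather than letting it drop, and leave the green-glazed dish and the plain unglazed one where they are.

Things in the scene. Friction and masses are not known exactly. Their poses are not given: they have to be found in the camera images.
- dish_blue_center (a point): Centre, half-way up (14 mm above its underside), of the dish to move: a round cream pottery dish glazed deep blue inside, 60 mm across, 28 mm high, about 80 g, standing upright on the table. Its outside wall is vertical from 9 mm above the underside up to the rim; below that it narrows to a flat foot 44 mm across. z axis up.
- wheel_top (a point): Centre of the upper face of the banding wheel's head: a flat metal disc 90 mm across and 10 mm thick with silver and dark grey concentric rings, its upper face 60 mm above the table, on a dark metal foot 86 mm across which is fixed to the table. The head turns about its vertical axis with slight friction; its turn does not matter. z axis up.
- dish_green_center (a point): Centre, half-way up, of a bystander dish of the same shape and size, glazed light green inside. To be left where it stands.
- dish_plain_center (a point): Centre, half-way up, of a bystander dish of the same shape and size, plain cream without glaze. To be left where it stands.
Things that resemble listed ones, but are neither listed nor needed, are in the scene too. Leave any brown or red look-alike of the part that bears dish_blue_center alone.

How it is judged:
At the end, for the whole second after the job is handed in: The blue-glazed dish stands upright (within about 9 degrees) and at rest on the wheel's top, its centre within 12 mm of the wheel's axis (so its rim does not overhang), released; the green and the plain dish are within 30 mm of where they started (horizontal distance between dish_blue_center and wheel_top below 0.012 m and z of dish_blue_center in the frame of wheel_top between 0.01 and 0.018 m and angle between dish_blue_center's own z axis and vertical below 0.15 rad and linear speed of dish_blue below 0.02 m/s and distance of each of dish_green_center, dish_plain_center from where it was at the start of the episode below 0.03 m); the robot touches nothing.
It fails at once if the blue dish falls freely (faster than 0.7 m/s without being held: a drop of more than about 25 mm) (linear speed of dish_blue above 0.7 m/s and contact force between the fingers and dish_blue below 0.05 N).
It fails at once if the green or the plain dish is pushed more than 30 mm from its place (distance of any of dish_green_center, dish_plain_center from where it was at the start of the episode above 0.03 m).
It also fails if it takes over 32 s, if anything falls off the work surface, if the arm or the gripper's body presses on something with over 40 N, if the wrist force passes 120 N, or if a joint passes its speed limit or range.

## Robot

A 6-joint arm with a two-finger parallel gripper is mounted at the origin on the work surface. World frame = base frame: x ahead of the robot, y to its left, z up, the work surface at z = 0. Lengths are in m, angles in rad, forces in N, time in s.
With the tool pointing down it reaches from about 0.4 to 0.925 m from the base axis. Payload 3.4 kg.
Tool frame: the origin (TCP) lies on the centre line of the jaws, within the pads' length; the fingertips stand 14 mm ahead of it and the grasp point (between the pads) lies 5 mm behind it; z points along the fingers, y is the line along which they close (so a half turn about z gives the same grasp; the last joint's range is limited). The gripper opens to 85 mm and grips with 20 to 120 N. Pads are 22 mm wide; open, the fingers measure 114 mm over their backs; the gripper's body (76 mm by 85 mm) begins 54 mm behind the grasp point. The pads swing forward as they close: fully open they stand 13 mm farther back than shut.
Start: joints at [1.24, 0.307, 1.506, -0, 1.328, -0.073], TCP at [0.146, 0.556, 0.222] pointing down, gripper open.
Joint ranges: [-3.12, 3.12], [-1.05, 2.28], [0.14, 2.33], [-1.42, 4.57], [0.1, 2.73], [-2.68, 2.68]. Speed limits (rad/s): [2.57, 2.57, 3.14, 3.14, 3.14, 3.14].

## Interface

Orientations are given as a unit quaternion [x, y, z, w].
In Python, from plant import ctrl gives the robot as it stands.
- The arm moves only by the tool play_rows, never from a script. Its argument "plan" is a list of rows, each an object of numbers: "wx", "wy", "wz": the turn, a rotation vector about the tool's x, y, z in degrees; "dx", "dy", "dz": the shift along the tool's x, y, z in m; "hand": the finger opening in m, from 0 to 0.0854. In form: [{"wx": .., "wy": .., "wz": .., "dx": .., "dy": .., "dz": .., "hand": ..}, ...]. A call has 1 to 5 rows; each row shifts and turns the commanded pose from where the row before left it, along the tool's axes as they then stand; what a row does not reach is not made up. A row lasts 1/12 s, in which the tool goes at most 41.7 mm and 7.16 degrees, less where a joint would pass 70% of its speed; a pose out of reach is approached as far as the arm can. A call is refused whole if a number of a shift passes 0.0417 or a number of a turn 7.16, either way. A call with a gripper value outside its range is refused whole. The fingers move at their own pace and stop on an object; the grip force is fixed at half the most. Time passes only in rows, so rows that do not move let the fingers close. It gives the time, the measured TCP pose, the force, the opening and the grip force at its end, in the units of the state.
- ctrl.get_obs(): the state, without advancing time (a new reading comes with each control period).
- ctrl.read_camera(name): name is "side" or "top" or "wrist"; returns the picture (480x640x3 uint8, red, green, blue); there is no depth.
- ctrl.camera_params(name): a dict with "fx", "fy", "cx", "cy" (pixels), "world_from_camera" (4x4, takes a point from camera to world coordinates). Camera axes: x right, y down, z forward; pixel columns grow to the right and rows downward; lengths in m; the calibration is good to about 2 mm. A picture is of the moment at which its call begins: read the wrist's pose just before it. camera_params takes no time and is no camera call; for the wrist camera it gives the pose at the moment of the call.
- ctrl.sign_off(): hands the job in; it is judged then, once.
The state is a dict: "clock": time; "joint_positions": joint angles; "joint_velocities": joint speeds; "effort": joint torques, N m; "tool_pos": TCP position; "eef_rot": TCP orientation; "ft_force": force on the tool from outside, world axes, zero at the start; "torque": the same for the moment, N m; "width": opening from 0.0 (shut) to 1.0 (fully open); "finger_force": force on a finger pad.
Only numpy, scipy, OpenCV 4.12 (cv2) and the standard library are available. Lean on these libraries where they do the work, as an engineer would, in place of code of your own. Each camera call takes 0.05 s, during which the arm holds its last target. There are 200 camera calls.

## Working session

There is one attempt and no reset: what is moved stays moved. The work goes in short steps, Python scripts to look and compute and a tool call to move; the robot and the scene stay as the last step left them, time stands still between calls to the robot, and variables do not carry over. Pictures are saved under pics/ and viewed, at most 10 in all, crops included, and the job is handed in when it is done.

Besides the shell and the picture viewer there is one more tool, called as a command line: name --argument value ..., lists and objects as JSON in quotes. play_rows: Moves the arm, as the interface text tells. Its arguments: {"type":"object","properties":{"plan":{"type":"array","items":{"type":"object","properties":{"wx":{"type":"number"},"wy":{"type":"number"},"wz":{"type":"number"},"dx":{"type":"number"},"dy":{"type":"number"},"dz":{"type":"number"},"hand":{"type":"number"}}}}},"required":["plan"]}

```bash
mkdir -p pics; ls
python3 - <<'E'
from plant import ctrl
import cv2,numpy as np
o=ctrl.get_obs();print(o)
for n in("top","side"):
    im=ctrl.read_camera(n);cv2.imwrite(f"pics/{n}0.png",im[:,:,::-1]);np.save(f"pics/{n}0.npy",im)
    p=ctrl.camera_params(n);print(n,p)
E
```

```text
pics
{'clock': 0.0, 'joint_positions': array([ 1.24052640e+00,  3.07591419e-01,  1.50765672e+00, -2.38956012e-05,
        1.32843000e+00, -7.34995882e-02]), 'joint_velocities': array([ 0.0002803 , -0.00119417,  0.00125915,  0.00251319,  0.00129334,
       -0.00043155]), 'effort': array([-3.68963056e-04, -4.57536578e+01, -2.51918650e+01, -1.92572547e-04,
        1.34681346e-02,  7.51281789e-06]), 'tool_pos': array([0.14582383, 0.55545737, 0.22067682]), 'eef_rot': array([ 1.28029844e-01,  9.91769767e-01, -1.02389209e-03, -1.97727070e-04]), 'ft_force': array([-0.50687613, -0.05228252,  0.03619721]), 'torque': array([ 0.01432673, -0.04635126, -0.05412814]), 'finger_force': 0.0, 'width': 1.0018085613388752}
top {'fx': 449.72750997786216, 'fy': 449.72750997786216, 'cx': 320.56685972427607, 'cy': 241.7897963865673, 'world_from_camera': array([[ 0.0126487 , -0.99341081,  0.11390776,  0.47800649],
       [-0.99980796, -0.01427028, -0.01343171, -0.01986399],
       [ 0.0149687 , -0.11371599, -0.99340053,  0.76536895],
       [ 0.        ,  0.        ,  0.        ,  1.        ]])}
side {'fx': 496.6188770355936, 'fy': 496.6188770355936, 'cx': 317.731603833655, 'cy': 241.09909108130105, 'world_from_camera': array([[-0.9843504 , -0.13124169,  0.11760063,  0.4658575 ],
       [-0.17621099,  0.72549683, -0.66528493,  0.5052097 ],
       [ 0.00199424, -0.67559601, -0.73726932,  0.63902946],
       [ 0.        ,  0.        ,  0.        ,  1.        ]])}
```

View pics/top0.png

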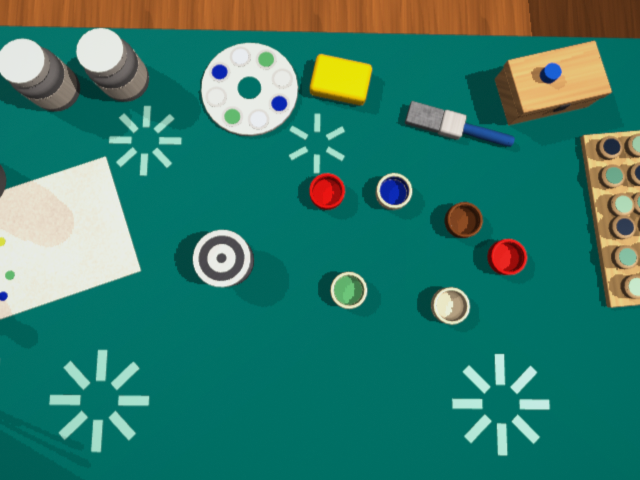

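View pics/side0.png

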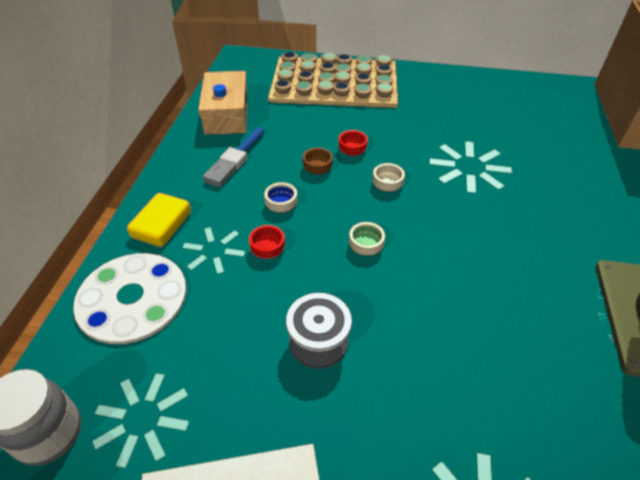

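The top picture shows the blue dish at about (394,191), the wheel head at (222,258), red dishes at (327,191) and (508,257), brown at (464,220), green at (349,290) and plain at (451,306). The side picture shows the blue dish at (281,197) and the wheel at (319,320). I'll triangulate the blue rim and the ring centre from both views.

```bash
cat > h.py <<'E'
import cv2,numpy as np
from plant import ctrl
def ray(p,uv):
    T=p["world_from_camera"];d=T[:3,:3]@[(uv[0]-p["cx"])/p["fx"],(uv[1]-p["cy"])/p["fy"],1]
    return T[:3,3],d/np.linalg.norm(d)
def onz(p,uv,z):
    o,d=ray(p,uv);return o+d*(z-o[2])/d[2]
def tri(rs):
    A=[np.eye(3)-np.outer(d,d) for o,d in rs]
    X=np.linalg.solve(sum(A),sum(a@o for a,(o,d) in zip(A,rs)))
    return X,[np.linalg.norm(a@(X-o)) for a,(o,d) in zip(A,rs)]
def blobs(m,amin=60):
    "ellipse of the convex hull of each blob: (centre, axes, angle), area"
    cs,_=cv2.findContours(m.astype(np.uint8),cv2.RETR_EXTERNAL,cv2.CHAIN_APPROX_NONE)
    return [(cv2.fitEllipse(cv2.convexHull(c)),cv2.contourArea(c)) for c in cs if cv2.contourArea(c)>amin]
def near(bs,uv):
    return min(bs,key=lambda b:np.hypot(b[0][0][0]-uv[0],b[0][0][1]-uv[1]))
def blue(im):
    i=im.astype(int);return (i[...,2]>i[...,0]+40)&(i[...,2]>i[...,1]+40)
def white(im,t=150): return im.min(2)>t
E
python3 - <<'E'
from h import *
g={"top":((394,191),(222,258)),"side":((281,197),(319,320))}
R={"b":[],"w":[]}
for n,(b,w) in g.items():
    im=np.load(f"pics/{n}0.npy");p=ctrl.camera_params(n)
    eb=near(blobs(blue(im)),b);print(n,"blue",eb);R["b"].append(ray(p,eb[0][0]))
    x,y=w;cr=im[y-25:y+26,x-25:x+26]
    # dark ring on the head: outer contour of dark blob
    m=(cr.max(2)<110)&(np.ptp(cr.astype(int),axis=2)<30)
    for e in blobs(m,100):print(n,"dark",e)
    ew=near(blobs(m,100),(25,25));R["w"].append(ray(p,(ew[0][0][0]+x-25,ew[0][0][1]+y-25)))
for k in R:print(k,tri(R[k]))
for n,(b,w) in g.items():
    pass
p=ctrl.camera_params("top")
for q in((327,191),(464,220),(349,290),(508,257),(451,306),(250,88),(342,78)):print(q,onz(p,q,.028).round(3))
E
```

```text
top blue (((393.4272766113281, 190.46902465820312), (27.065223693847656, 27.875478744506836), 123.33547973632812), 510.0)
top dark (((24.123292922973633, 24.91785430908203), (43.772605895996094, 44.79154586791992), 52.31544494628906), 1486.5)
side blue (((280.3186340332031, 194.1544647216797), (15.006061553955078, 23.488582611083984), 86.01748657226562), 255.5)
side dark (((24.266883850097656, 24.516090393066406), (40.612518310546875, 48.74226379394531), 90.3535385131836), 1502.0)
b (array([ 0.65171428, -0.15136438,  0.02528602]), [np.float64(0.0001696777697662501), np.float64(0.00016967776976614682)])
w (array([0.53152251, 0.12640191, 0.05873415]), [np.float64(0.00021708382404066128), np.float64(0.000217083824040682)])
(327, 191) [ 0.648 -0.04   0.028]
(464, 220) [ 0.603 -0.269  0.028]
(349, 290) [ 0.484 -0.077  0.028]
(508, 257) [ 0.542 -0.34   0.028]
(451, 306) [ 0.46  -0.244  0.028]
(250, 88) [0.826 0.094 0.028]
(342, 78) [ 0.847 -0.063  0.028]
```

play_rows --plan '[{"dx":-0.02,"dy":-0.0166,"hand":0.0854},{"dx":-0.03,"dy":-0.025,"hand":0.0854},{"dx":-0.03,"dy":-0.025,"hand":0.0854},{"dx":-0.03,"dy":-0.025,"hand":0.0854},{"dx":-0.03,"dy":-0.025,"hand":0.0854}]'

```text
invalid input at $.plan[0]: expected keys wx, wy, wz, dx, dy, dz, hand
```

play_rows --plan '[{"dx":-0.03,"dy":-0.025,"hand":0.0854},{"dx":-0.03,"dy":-0.025,"hand":0.0854},{"dx":-0.03,"dy":-0.025,"hand":0.0854},{"dx":-0.03,"dy":-0.025,"hand":0.0854},{"dx":-0.03,"dy":-0.025,"hand":0.0854}]'

```text
invalid input at $.plan[0]: expected keys wx, wy, wz, dx, dy, dz, hand
```

play_rows --plan '[{"dx":-0.03,"dy":-0.025,"hand":0.0854},{"dx":-0.03,"dy":-0.025,"hand":0.0854},{"dx":-0.03,"dy":-0.025,"hand":0.0854},{"dx":-0.03,"dy":-0.025,"hand":0.0854},{"dx":-0.03,"dy":-0.025,"hand":0.0854}]'

```text
invalid input at $.plan[0]: expected keys wx, wy, wz, dx, dy, dz, hand
```

play_rows --plan '[{"dx":-0.03,"dy":-0.025,"hand":0.0854},{"dx":-0.03,"dy":-0.025,"hand":0.0854},{"dx":-0.03,"dy":-0.025,"hand":0.0854},{"dx":-0.03,"dy":-0.025,"hand":0.0854},{"dx":-0.02,"dy":-0.0166,"hand":0.0854}]'

```text
invalid input at $.plan[0]: expected keys wx, wy, wz, dx, dy, dz, hand
```

play_rows --plan '[{"wx":0,"wy":0,"wz":0,"dx":-0.02,"dy":-0.0166,"dz":0,"hand":0.0854},{"wx":0,"wy":0,"wz":0,"dx":-0.03,"dy":-0.025,"dz":0,"hand":0.0854},{"wx":0,"wy":0,"wz":0,"dx":-0.03,"dy":-0.025,"dz":0,"hand":0.0854},{"wx":0,"wy":0,"wz":0,"dx":-0.03,"dy":-0.025,"dz":0,"hand":0.0854},{"wx":0,"wy":0,"wz":0,"dx":-0.03,"dy":-0.025,"dz":0,"hand":0.0854}]'

```text
clock: 0.52
tool_pos: [0.2521, 0.4061, 0.2211]
eef_rot: [0.127, 0.992, -0.0, -0.0]
ft_force: [1.5, 0.7, -0.2]
width: 1.001
finger_force: 0.0
```

play_rows --plan '[{"wx":0,"wy":0,"wz":0,"dx":-0.03,"dy":-0.025,"dz":0,"hand":0.0854},{"wx":0,"wy":0,"wz":0,"dx":-0.03,"dy":-0.025,"dz":0,"hand":0.0854},{"wx":0,"wy":0,"wz":0,"dx":-0.03,"dy":-0.025,"dz":0,"hand":0.0854},{"wx":0,"wy":0,"wz":0,"dx":-0.03,"dy":-0.025,"dz":0,"hand":0.0854},{"wx":0,"wy":0,"wz":0,"dx":-0.03,"dy":-0.025,"dz":0,"hand":0.0854}]'

```text
clock: 0.93
tool_pos: [0.3655, 0.247, 0.2215]
eef_rot: [0.128, 0.992, -0.0, -0.0]
ft_force: [1.0, 1.0, -1.0]
width: 1.0
finger_force: 0.0
```

play_rows --plan '[{"wx":0,"wy":0,"wz":0,"dx":-0.03,"dy":-0.025,"dz":0,"hand":0.0854},{"wx":0,"wy":0,"wz":0,"dx":-0.03,"dy":-0.025,"dz":0,"hand":0.0854},{"wx":0,"wy":0,"wz":0,"dx":-0.03,"dy":-0.025,"dz":0,"hand":0.0854},{"wx":0,"wy":0,"wz":0,"dx":-0.03,"dy":-0.025,"dz":0,"hand":0.0854},{"wx":0,"wy":0,"wz":0,"dx":-0.03,"dy":-0.025,"dz":0,"hand":0.0854}]'

```text
clock: 1.35
tool_pos: [0.4789, 0.0879, 0.2214]
eef_rot: [0.128, 0.992, 0.0, -0.0]
ft_force: [0.1, 0.9, -0.2]
width: 0.996
finger_force: 0.0
```

play_rows --plan '[{"wx":0,"wy":0,"wz":0,"dx":-0.03,"dy":-0.025,"dz":0,"hand":0.0854},{"wx":0,"wy":0,"wz":0,"dx":-0.03,"dy":-0.025,"dz":0,"hand":0.0854},{"wx":0,"wy":0,"wz":0,"dx":-0.03,"dy":-0.025,"dz":0,"hand":0.0854},{"wx":0,"wy":0,"wz":0,"dx":-0.03,"dy":-0.025,"dz":0,"hand":0.0854},{"wx":0,"wy":0,"wz":0,"dx":-0.02,"dy":-0.0166,"dz":0,"hand":0.0854}]'

```text
clock: 1.77
tool_pos: [0.5861, -0.0619, 0.2211]
eef_rot: [0.129, 0.992, -0.001, 0.0]
ft_force: [0.3, -0.1, -0.8]
width: 0.999
finger_force: 0.0
```

Run:
```python
from h import *
p=ctrl.camera_params("wrist");im=ctrl.read_camera("wrist");cv2.imwrite("pics/w1.png",im[:,:,::-1]);np.save("pics/w1.npy",im)
np.save("pics/w1p.npy",p,allow_pickle=True)
print(p)
for e in blobs(blue(im)):print(e,onz(p,e[0][0],.028))
```

```text
{'fx': 352.29103370044777, 'fy': 352.29103370044777, 'cx': 320.5626196999312, 'cy': 241.550290571637, 'world_from_camera': array([[ 2.56985357e-01,  9.29194922e-01,  2.65622520e-01,
         5.18107905e-01],
       [ 9.66415201e-01, -2.46965615e-01, -7.10608420e-02,
        -4.40873425e-02],
       [-4.29744434e-04,  2.74963237e-01, -9.61454645e-01,
         3.72795957e-01],
       [ 0.00000000e+00,  0.00000000e+00,  0.00000000e+00,
         1.00000000e+00]])}
(((257.9621887207031, 290.2938232421875), (35.2501335144043, 44.67483139038086), 132.45704650878906), 1060.0) [ 0.64825484 -0.14751066  0.028     ]
```

View pics/w1.png

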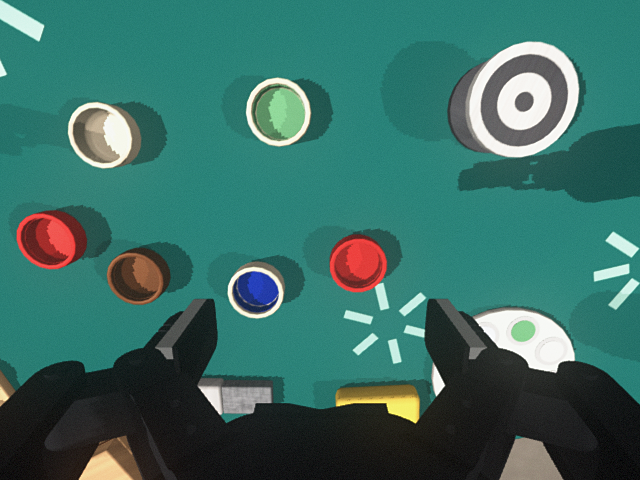

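The wrist picture shows the blue dish at (257,290) with its inner shading partly missed by my mask, the wheel at (524,101), red at (358,264) and green at (278,111). I'll relax the mask and combine all three views.

```bash
cat >> h.py <<'E'
def blue(im):
    i=im.astype(int);m=(i[...,2]>1.2*i[...,1]+3)&(i[...,2]>1.2*i[...,0]+3)
    return cv2.morphologyEx(m.astype(np.uint8),cv2.MORPH_OPEN,np.ones((2,2)))
def ring(im,w,h):
    x,y=w;cr=im[y-h:y+h+1,x-h:x+h+1]
    m=(cr.max(2)<115)&(np.ptp(cr.astype(int),axis=2)<30)
    e=near(blobs(m,100),(h,h));return (e[0][0][0]+x-h,e[0][0][1]+y-h),e
E
python3 - <<'E'
from h import *
g={"top":((394,191),(222,258),25),"side":((281,197),(319,320),25),"w1":((257,290),(524,101),46)}
B={};W={}
for n,(b,w,h) in g.items():
    im=np.load(f"pics/{n}{'' if n=='w1' else 0}.npy")
    p=np.load("pics/w1p.npy",allow_pickle=True).item() if n=="w1" else ctrl.camera_params(n)
    eb=near(blobs(blue(im)),b);print(n,eb);B[n]=ray(p,eb[0][0]);
    c,e=ring(im,w,h);print(c,e);W[n]=ray(p,c)
    print(onz(p,eb[0][0],.028),onz(p,c,.06))
print(tri(list(B.values())),tri(list(W.values())))
E
```

```text
top (((394.6676025390625, 191.37713623046875), (27.68887710571289, 28.623111724853516), 105.68018341064453), 593.0)
(221.0608959197998, 257.9138641357422) (((24.060895919799805, 24.913864135742188), (43.810760498046875, 44.881446838378906), 57.431888580322266), 1492.5)
[ 0.64938504 -0.15296343  0.028     ] [0.53121447 0.12622426 0.06      ]
side (((281.1782531738281, 194.9337921142578), (15.575447082519531, 24.39928436279297), 86.86048889160156), 275.5)
(318.22164726257324, 319.48791885375977) (((24.221647262573242, 24.487918853759766), (40.93966293334961, 49.05951690673828), 90.69700622558594), 1526.0)
[ 0.64904799 -0.1467083   0.028     ] [0.53166657 0.12719158 0.06      ]
w1 (((256.39862060546875, 292.4349670410156), (40.32945251464844, 45.80589294433594), 108.07313537597656), 1388.0)
(523.8814735412598, 99.88381958007812) (((45.881473541259766, 44.883819580078125), (80.88845825195312, 95.19934844970703), 34.98485565185547), 5942.0)
[ 0.65017712 -0.14986454  0.028     ] [0.52985839 0.12685685 0.06      ]
(array([ 0.65124697, -0.15278074,  0.02239671]), [np.float64(0.0013161861756165406), np.float64(0.0004988674223775097), np.float64(0.00160945967640003)]) (array([0.53094252, 0.12674982, 0.05963283]), [np.float64(0.0005358323699508061), np.float64(0.0007910992063209154), np.float64(0.0011080182228539353)])
```

play_rows --plan '[{"wx":0,"wy":0,"wz":0,"dx":-0.028,"dy":-0.023,"dz":0,"hand":0.0854},{"wx":0,"wy":0,"wz":0,"dx":-0.028,"dy":-0.023,"dz":0.02,"hand":0.0854},{"wx":0,"wy":0,"wz":0,"dx":-0.0285,"dy":-0.0235,"dz":0.02,"hand":0.0854},{"wx":0,"wy":0,"wz":0,"dx":0,"dy":0,"dz":0.03,"hand":0.0854},{"wx":0,"wy":0,"wz":0,"dx":0,"dy":0,"dz":0.02,"hand":0.0854}]'

```text
clock: 2.23
tool_pos: [0.6483, -0.1488, 0.1287]
eef_rot: [0.129, 0.992, 0.0, -0.001]
ft_force: [-1.2, -0.6, -0.8]
width: 1.001
finger_force: 0.0
```

Run:
```python
from h import *
o=ctrl.get_obs();p=ctrl.camera_params("wrist");im=ctrl.read_camera("wrist");cv2.imwrite("pics/w2.png",im[:,:,::-1]);np.save("pics/w2.npy",im)
print(o["tool_pos"],p["world_from_camera"][:3,3])
e=max(blobs(blue(im)),key=lambda b:b[1])
print(e,onz(p,e[0][0],.022),onz(p,e[0][0],.028))
```

```text
[ 0.64825189 -0.14879145  0.12868766] [ 0.58067108 -0.13114036  0.28063069]
(((319.59918212890625, 241.47439575195312), (61.58515548706055, 64.98772430419922), 91.89434051513672), 2975.5) [ 0.65116957 -0.15059167  0.022     ] [ 0.64953406 -0.15014041  0.028     ]
```

View pics/w2.png

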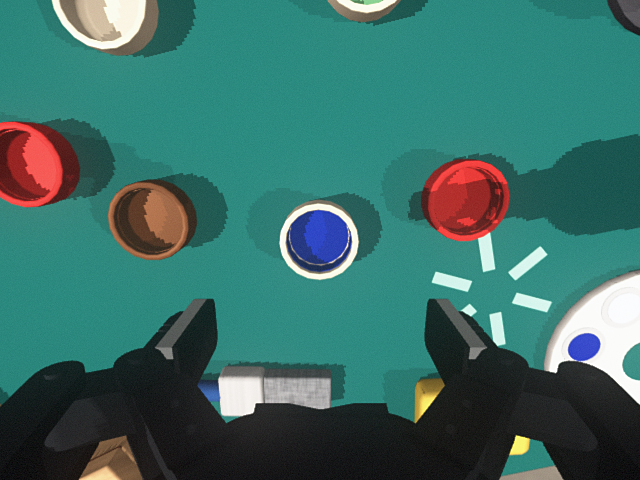

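The wrist picture shows the blue dish at (319,241), with the fingers either side of it at columns 216 and 427 (midpoint 321), so it lies between the jaws. The fingertips look farther back than the text says, so I'll descend part way and check from the side.

play_rows --plan '[{"wx":0,"wy":0,"wz":0,"dx":-0.002,"dy":-0.0015,"dz":0.02,"hand":0.0854},{"wx":0,"wy":0,"wz":0,"dx":0,"dy":0,"dz":0.03,"hand":0.0854},{"wx":0,"wy":0,"wz":0,"dx":0,"dy":0,"dz":0.02,"hand":0.0854},{"wx":0,"wy":0,"wz":0,"dx":0,"dy":0,"dz":0.01,"hand":0.0854},{"wx":0,"wy":0,"wz":0,"dx":0,"dy":0,"dz":0,"hand":0.0854}]'

```text
clock: 2.7
tool_pos: [0.6476, -0.1479, 0.0493]
eef_rot: [0.128, 0.992, 0.0, -0.003]
ft_force: [0.0, -0.1, -0.5]
width: 1.003
finger_force: 0.0
```

Run:
```python
from h import *
o=ctrl.get_obs();print(o["tool_pos"],o["eef_rot"].round(4))
im=ctrl.read_camera("side")
p=ctrl.camera_params("side");T=np.linalg.inv(p["world_from_camera"])
def pr(X):
    c=T[:3,:3]@X+T[:3,3];return (p["fx"]*c[0]/c[2]+p["cx"],p["fy"]*c[1]/c[2]+p["cy"])
print("tcp",pr(o["tool_pos"]))
yt=np.array([.254,.967,0])
for s in(-1,1):
  for dz in(-.014,0,.014,.028):print(s,dz,np.round(pr(o["tool_pos"]+s*.0427*yt+[0,0,dz]),0))
c=im[120:270,180:380];cv2.imwrite("pics/s1.png",cv2.resize(c,None,fx=4,fy=4,interpolation=cv2.INTER_CUBIC)[:,:,::-1])
```

```text
[ 0.64758221 -0.14787553  0.04933229] [ 1.279e-01  9.918e-01  5.000e-04 -2.800e-03]
tcp (np.float64(281.500502353209), np.float64(185.74869694729682))
-1 -0.014 [293. 178.]
-1 0 [292. 172.]
-1 0.014 [292. 166.]
-1 0.028 [292. 160.]
1 -0.014 [271. 206.]
1 0 [270. 200.]
1 0.014 [270. 194.]
1 0.028 [269. 188.]
```

View pics/s1.png

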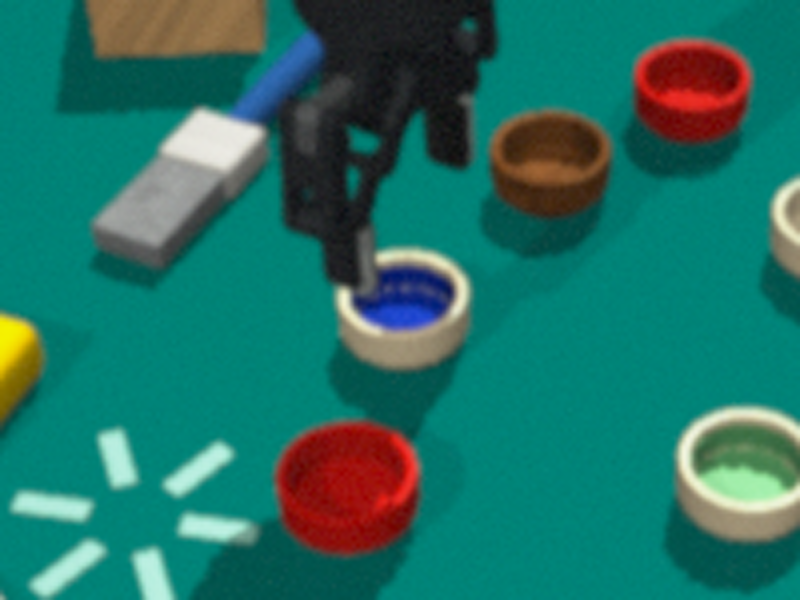

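The side picture shows the near fingertip at about (269,191) and the far one at about (294,161), both still above the blue dish. That puts the open tips some 20 mm behind the nominal TCP. I'll go lower, correct sideways and look again.

play_rows --plan '[{"wx":0,"wy":0,"wz":0,"dx":-0.003,"dy":-0.002,"dz":0.01,"hand":0.0854},{"wx":0,"wy":0,"wz":0,"dx":0,"dy":0,"dz":0.01,"hand":0.0854},{"wx":0,"wy":0,"wz":0,"dx":0,"dy":0,"dz":0.009,"hand":0.0854},{"wx":0,"wy":0,"wz":0,"dx":0,"dy":0,"dz":0,"hand":0.0854}]'

```text
clock: 3.08
tool_pos: [0.651, -0.1513, 0.0211]
eef_rot: [0.128, 0.992, 0.0, -0.001]
ft_force: [0.0, -0.7, 0.3]
width: 1.002
finger_force: 0.0
```

Run:
```python
from h import *
o=ctrl.get_obs();print(o["tool_pos"],o["eef_rot"].round(4))
im=ctrl.read_camera("side");w=ctrl.read_camera("wrist")
a=cv2.resize(im[140:230,220:340],(800,600))[:, :400+200];
a=cv2.resize(im[140:230,240:330],(400,400));b=cv2.resize(w[120:420,150:490],(400,353));b=cv2.copyMakeBorder(b,0,47,0,0,cv2.BORDER_CONSTANT)
cv2.imwrite("pics/s2.png",np.hstack([a,b])[:,:,::-1])
```

```text
[ 0.65095374 -0.15132104  0.02106968] [ 1.281e-01  9.918e-01  2.000e-04 -1.400e-03]
```

View pics/s2.png

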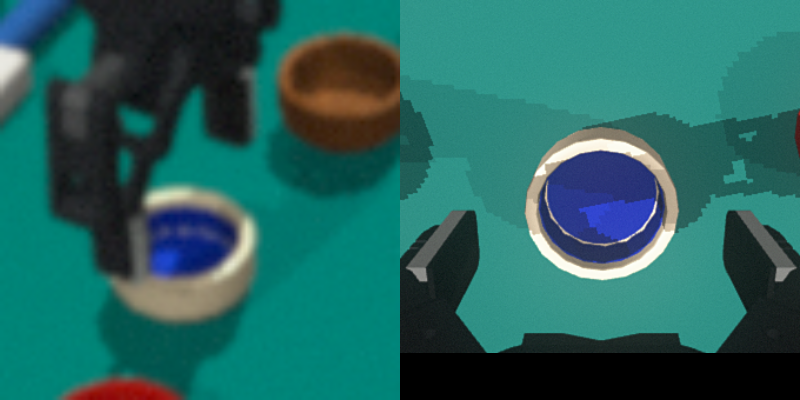

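The picture shows the tips beside and above the blue dish. The near tip is at about (268,202) in the side view, roughly 43 mm up. In the wrist view the dish is centred between the jaws at column 322. I'll lower in steps while watching the force.

play_rows --plan '[{"wx":0,"wy":0,"wz":0,"dx":0.001,"dy":0.0005,"dz":0.005,"hand":0.0854},{"wx":0,"wy":0,"wz":0,"dx":0,"dy":0,"dz":0.005,"hand":0.0854},{"wx":0,"wy":0,"wz":0,"dx":0,"dy":0,"dz":0.003,"hand":0.0854}]'

```text
clock: 3.43
tool_pos: [0.6511, -0.1508, 0.0094]
eef_rot: [0.128, 0.992, 0.0, -0.0]
ft_force: [0.3, -0.4, -0.2]
width: 0.999
finger_force: 0.0
```

play_rows --plan '[{"wx":0,"wy":0,"wz":0,"dx":0,"dy":0,"dz":0.004,"hand":0.0854},{"wx":0,"wy":0,"wz":0,"dx":0,"dy":0,"dz":0.003,"hand":0.0854},{"wx":0,"wy":0,"wz":0,"dx":0,"dy":0,"dz":0,"hand":0.0854}]'

```text
clock: 3.68
tool_pos: [0.6508, -0.1507, 0.0019]
eef_rot: [0.128, 0.992, 0.0, -0.001]
ft_force: [0.7, 0.4, -0.4]
width: 1.001
finger_force: 0.0
```

Run:
```python
from h import *
o=ctrl.get_obs();print(o["tool_pos"],o["eef_rot"].round(4),o["ft_force"])
im=ctrl.read_camera("side");w=ctrl.read_camera("wrist")
a=cv2.resize(im[140:230,240:330],(400,400));b=cv2.resize(w[120:420,150:490],(400,353));b=cv2.copyMakeBorder(b,0,47,0,0,cv2.BORDER_CONSTANT)
cv2.imwrite("pics/s3.png",np.hstack([a,b])[:,:,::-1])
```

```text
[ 0.6507541  -0.15074176  0.00188684] [ 1.281e-01  9.918e-01  1.000e-04 -7.000e-04] [ 0.71071143  0.41901985 -0.400655  ]
```

View pics/s3.png

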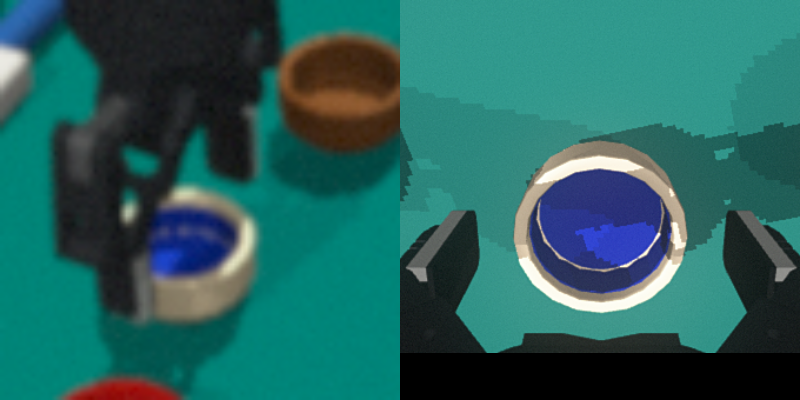

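Still no contact with the TCP at 2 mm. The picture shows the near tip at about (268,211), roughly 21 mm up, and the dish between the pads. I'll go 7 mm lower and close.

play_rows --plan '[{"wx":0,"wy":0,"wz":0,"dx":0,"dy":0,"dz":0.004,"hand":0.0854},{"wx":0,"wy":0,"wz":0,"dx":0,"dy":0,"dz":0.003,"hand":0.0854},{"wx":0,"wy":0,"wz":0,"dx":0,"dy":0,"dz":0,"hand":0.0854}]'

```text
clock: 4.03
tool_pos: [0.6508, -0.1507, -0.0049]
eef_rot: [0.128, 0.992, 0.0, -0.001]
ft_force: [-0.5, 0.6, 0.2]
width: 0.998
finger_force: 0.0
```

play_rows --plan '[{"wx":0,"wy":0,"wz":0,"dx":0,"dy":0,"dz":0,"hand":0.066},{"wx":0,"wy":0,"wz":0,"dx":0,"dy":0,"dz":0,"hand":0.066},{"wx":0,"wy":0,"wz":0,"dx":0,"dy":0,"dz":0,"hand":0.055},{"wx":0,"wy":0,"wz":0,"dx":0,"dy":0,"dz":0,"hand":0.05},{"wx":0,"wy":0,"wz":0,"dx":0,"dy":0,"dz":0,"hand":0.05}]'

```text
clock: 4.45
tool_pos: [0.6518, -0.151, -0.0036]
eef_rot: [0.128, 0.992, -0.0, 0.001]
ft_force: [-0.6, 0.4, 2.9]
width: 0.674
finger_force: 65.9
```

play_rows --plan '[{"wx":0,"wy":0,"wz":0,"dx":0,"dy":0,"dz":0,"hand":0.05},{"wx":0,"wy":0,"wz":0,"dx":0,"dy":0,"dz":-0.003,"hand":0.05},{"wx":0,"wy":0,"wz":0,"dx":0,"dy":0,"dz":-0.006,"hand":0.05},{"wx":0,"wy":0,"wz":0,"dx":0,"dy":0,"dz":-0.006,"hand":0.05},{"wx":0,"wy":0,"wz":0,"dx":0,"dy":0,"dz":0,"hand":0.05}]'

```text
clock: 4.87
tool_pos: [0.6522, -0.1511, 0.0121]
eef_rot: [0.128, 0.992, -0.0, 0.001]
ft_force: [0.4, -0.2, -1.0]
width: 0.67
finger_force: 65.5
```

Run:
```python
from h import *
o=ctrl.get_obs();print(o["tool_pos"],o["eef_rot"].round(4),o["ft_force"],o["width"],o["finger_force"])
im=ctrl.read_camera("side");w=ctrl.read_camera("wrist")
a=cv2.resize(im[140:230,240:330],(400,400));b=cv2.resize(w[120:420,150:490],(400,353));b=cv2.copyMakeBorder(b,0,47,0,0,cv2.BORDER_CONSTANT)
cv2.imwrite("pics/s4.png",np.hstack([a,b])[:,:,::-1])
```

```text
[ 0.65215522 -0.15111942  0.01212005] [ 1.280e-01  9.918e-01 -2.000e-04  1.000e-03] [ 0.42247224 -0.17980326 -1.00565945] 0.6704615917705592 65.5090727924835
```

View pics/s4.png

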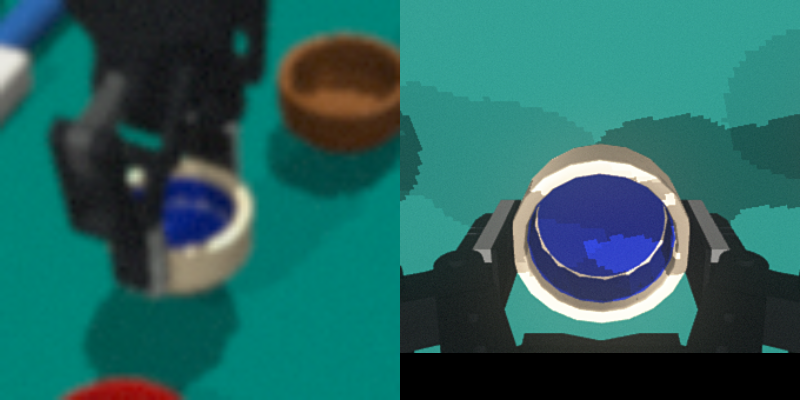

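The picture shows the dish held level between the pads and clear of the table. I'll raise it and carry it over to the wheel.

play_rows --plan '[{"wx":0,"wy":0,"wz":0,"dx":0,"dy":0,"dz":-0.015,"hand":0.05},{"wx":0,"wy":0,"wz":0,"dx":0,"dy":0,"dz":-0.025,"hand":0.05},{"wx":0,"wy":0,"wz":0,"dx":0,"dy":0,"dz":-0.03,"hand":0.05},{"wx":0,"wy":0,"wz":0,"dx":0.008,"dy":0.01,"dz":-0.02,"hand":0.05},{"wx":0,"wy":0,"wz":0,"dx":0.015,"dy":0.019,"dz":-0.01,"hand":0.05}]'

```text
clock: 5.38
tool_pos: [0.6397, -0.1196, 0.1141]
eef_rot: [0.129, 0.992, -0.001, 0.004]
ft_force: [0.1, 0.2, -0.7]
width: 0.666
finger_force: 65.4
```

play_rows --plan '[{"wx":0,"wy":0,"wz":0,"dx":0.022,"dy":0.028,"dz":0,"hand":0.05},{"wx":0,"wy":0,"wz":0,"dx":0.022,"dy":0.028,"dz":0,"hand":0.05},{"wx":0,"wy":0,"wz":0,"dx":0.022,"dy":0.028,"dz":0,"hand":0.05},{"wx":0,"wy":0,"wz":0,"dx":0.022,"dy":0.028,"dz":0,"hand":0.05},{"wx":0,"wy":0,"wz":0,"dx":0.022,"dy":0.028,"dz":0,"hand":0.05}]'

```text
clock: 5.8
tool_pos: [0.5644, 0.0476, 0.1107]
eef_rot: [0.128, 0.992, 0.0, -0.0]
ft_force: [0.2, 0.5, -1.2]
width: 0.668
finger_force: 65.4
```

play_rows --plan '[{"wx":0,"wy":0,"wz":0,"dx":0.022,"dy":0.028,"dz":0,"hand":0.05},{"wx":0,"wy":0,"wz":0,"dx":0.02,"dy":0.025,"dz":0,"hand":0.05},{"wx":0,"wy":0,"wz":0,"dx":0.012,"dy":0.015,"dz":0,"hand":0.05},{"wx":0,"wy":0,"wz":0,"dx":0,"dy":0,"dz":0,"hand":0.05}]'

```text
clock: 6.13
tool_pos: [0.5278, 0.1292, 0.1105]
eef_rot: [0.126, 0.992, 0.0, -0.001]
ft_force: [0.2, 0.5, -0.6]
width: 0.667
finger_force: 65.4
```

```bash
cat > m.py <<'E'
from h import *
import sys
o=ctrl.get_obs();z=o["tool_pos"][2];print(o["tool_pos"].round(4),o["eef_rot"].round(4),o["ft_force"].round(1))
pw=ctrl.camera_params("wrist");w=ctrl.read_camera("wrist");R=[]
for n,p,im in(("wrist",pw,w),("top",ctrl.camera_params("top"),ctrl.read_camera("top")),("side",ctrl.camera_params("side"),ctrl.read_camera("side"))):
    T=np.linalg.inv(p["world_from_camera"]);c=T[:3,:3]@(o["tool_pos"]+[0,0,.03])+T[:3,3]
    uv=(p["fx"]*c[0]/c[2]+p["cx"],p["fy"]*c[1]/c[2]+p["cy"])
    bs=blobs(blue(im))
    if not bs:print(n,"none");continue
    e=near(bs,uv);print(n,np.round(uv),np.round(e[0][0],1),np.round(e[0][1],1),onz(p,e[0][0],z+.004+.026).round(4))
    cv2.imwrite(f"pics/{sys.argv[1]}_{n}.png",im[:,:,::-1])
    if max(e[0][1])<1.8*min(e[0][1]):R.append(ray(p,e[0][0]))
if len(R)>1:print(tri(R))
E
python3 m.py a
```

```text
[0.5278 0.1292 0.1105] [ 1.263e-01  9.920e-01  5.000e-04 -1.300e-03] [ 0.2  0.5 -0.6]
wrist [322. 329.] [321.5 323.1] [109.  125.3] [0.5252 0.1299 0.1405]
top [207. 256.] [279.8 104. ] [15.1 16. ] [0.7495 0.0333 0.1405]
side [321. 285.] [327.9 285.6] [19.1 28.6] [0.5194 0.1279 0.1405]
(array([0.60346903, 0.08417246, 0.12229675]), [np.float64(0.07206904129931105), np.float64(0.15113975703198504), np.float64(0.08371471908753052)])
```

play_rows --plan '[{"wx":0,"wy":0,"wz":0,"dx":-0.006,"dy":-0.002,"dz":0.01,"hand":0.05},{"wx":0,"wy":0,"wz":0,"dx":0,"dy":0,"dz":0.015,"hand":0.05},{"wx":0,"wy":0,"wz":0,"dx":0,"dy":0,"dz":0.012,"hand":0.05},{"wx":0,"wy":0,"wz":0,"dx":0,"dy":0,"dz":0.006,"hand":0.05},{"wx":0,"wy":0,"wz":0,"dx":0,"dy":0,"dz":0,"hand":0.05}]'

```text
clock: 6.7
tool_pos: [0.5353, 0.1208, 0.0657]
eef_rot: [0.129, 0.992, -0.001, -0.002]
ft_force: [0.5, -0.4, -0.9]
width: 0.673
finger_force: 65.4
```

```bash
python3 m.py b
python3 - <<'E'
import cv2,numpy as np
a=cv2.imread("pics/b_side.png")[240:370,255:385];b=cv2.imread("pics/b_wrist.png")[60:460,120:520]
cv2.imwrite("pics/s5.png",np.hstack([cv2.resize(a,(400,400)),b]))
E
```

```text
[0.5353 0.1208 0.0657] [ 1.290e-01  9.916e-01 -6.000e-04 -1.700e-03] [ 0.5 -0.4 -0.9]
wrist [321. 329.] [321.5 323.1] [108.8 125.2] [0.5327 0.1216 0.0957]
top [220. 253.] [279.8 104. ] [15.1 16. ] [0.769  0.0371 0.0957]
side [316. 300.] [323.2 302.1] [18.5 27.8] [0.5259 0.1223 0.0957]
(array([0.6112441 , 0.08315204, 0.08658586]), [np.float64(0.07281101195864291), np.float64(0.1565293816993945), np.float64(0.08652487285471651)])
```

View pics/s5.png

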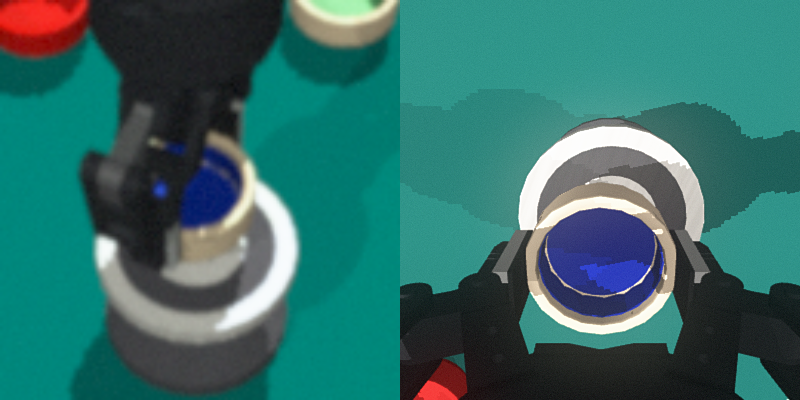

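The picture shows the dish held above the wheel head in both views. In the wrist view the wheel axis lies about 10 px to the right of the dish, some 5 mm to +y. I'll correct that and lower slowly.

play_rows --plan '[{"wx":0,"wy":0,"wz":0,"dx":0.003,"dy":0.004,"dz":0,"hand":0.05},{"wx":0,"wy":0,"wz":0,"dx":0,"dy":0,"dz":0,"hand":0.05},{"wx":0,"wy":0,"wz":0,"dx":0,"dy":0,"dz":0,"hand":0.05}]'

```text
clock: 7.1
tool_pos: [0.5343, 0.1274, 0.0684]
eef_rot: [0.128, 0.992, 0.0, 0.001]
ft_force: [0.0, 0.5, -1.2]
width: 0.669
finger_force: 65.4
```

Run:
```python
from h import *
o=ctrl.get_obs();print(o["tool_pos"].round(4),o["eef_rot"].round(4),o["ft_force"].round(1))
p=ctrl.camera_params("wrist");im=ctrl.read_camera("wrist");np.save("pics/w5.npy",im)
e=max(blobs(blue(im)),key=lambda b:b[1]);print(onz(p,e[0][0],o["tool_pos"][2]+.03))
# outer edge of the wheel's white ring: points on the upper-face plane, circle fitted
i=im.astype(int);m=((im.min(2)>95)&(np.ptp(i,axis=2)<22)).astype(np.uint8)
g=((i[...,1]>i[...,0]+25)).astype(np.uint8)  # table
T=np.linalg.inv(p["world_from_camera"])
P=[]
for a in np.linspace(0,2*np.pi,720):
    for r in np.arange(.060,.030,-.0005):
        X=np.array([.531+r*np.cos(a),.1267+r*np.sin(a),.06]);c=T[:3,:3]@X+T[:3,3]
        u=int(round(p["fx"]*c[0]/c[2]+p["cx"]));v=int(round(p["fy"]*c[1]/c[2]+p["cy"]))
        if not(0<=u<640 and 0<=v<300):break
        if im[v,u].max()<70:
            break
        if im[v,u].min()>150: P.append(X);break
P=np.array(P);A=np.c_[2*P[:,:2],np.ones(len(P))];s=np.linalg.lstsq(A,(P[:,:2]**2).sum(1),rcond=None)[0]
r=np.sqrt(s[2]+s[0]**2+s[1]**2);print(len(P),s[:2],r,np.abs(np.hypot(*(P[:,:2]-s[:2]).T)-r).max())
```

```text
[0.5343 0.1274 0.0684] [1.278e-01 9.918e-01 2.000e-04 5.000e-04] [ 0.   0.5 -1.2]
[0.53160114 0.12813235 0.09838103]
386 [0.52984541 0.1270799 ] 0.04409276719151314 0.0005714685725394172
```

The dish is within about 2 mm of the axis, so I'll lower it.

play_rows --plan '[{"wx":0,"wy":0,"wz":0,"dx":0.001,"dy":-0.001,"dz":0.004,"hand":0.05},{"wx":0,"wy":0,"wz":0,"dx":0,"dy":0,"dz":0.003,"hand":0.05},{"wx":0,"wy":0,"wz":0,"dx":0,"dy":0,"dz":0,"hand":0.05}]'

```text
clock: 7.4
tool_pos: [0.532, 0.1262, 0.0601]
eef_rot: [0.128, 0.992, -0.0, -0.001]
ft_force: [0.3, 0.4, -0.6]
width: 0.671
finger_force: 65.4
```

play_rows --plan '[{"wx":0,"wy":0,"wz":0,"dx":0,"dy":0,"dz":0.002,"hand":0.05},{"wx":0,"wy":0,"wz":0,"dx":0,"dy":0,"dz":0,"hand":0.05}]'

```text
clock: 7.57
tool_pos: [0.5326, 0.1262, 0.0583]
eef_rot: [0.128, 0.992, -0.0, -0.0]
ft_force: [-0.8, 0.3, -0.2]
width: 0.669
finger_force: 65.4
```

play_rows --plan '[{"wx":0,"wy":0,"wz":0,"dx":0,"dy":0,"dz":0.001,"hand":0.05},{"wx":0,"wy":0,"wz":0,"dx":0,"dy":0,"dz":0,"hand":0.05}]'

```text
clock: 7.73
tool_pos: [0.5328, 0.1263, 0.0576]
eef_rot: [0.128, 0.992, -0.0, -0.0]
ft_force: [0.4, -0.3, -2.0]
width: 0.661
finger_force: 65.4
```

play_rows --plan '[{"wx":0,"wy":0,"wz":0,"dx":0,"dy":0,"dz":0.001,"hand":0.05},{"wx":0,"wy":0,"wz":0,"dx":0,"dy":0,"dz":0,"hand":0.05}]'

```text
clock: 7.9
tool_pos: [0.5328, 0.1263, 0.0567]
eef_rot: [0.128, 0.992, -0.0, -0.0]
ft_force: [-0.5, -0.1, -1.5]
width: 0.668
finger_force: 65.4
```

play_rows --plan '[{"wx":0,"wy":0,"wz":0,"dx":0,"dy":0,"dz":0.001,"hand":0.05},{"wx":0,"wy":0,"wz":0,"dx":0,"dy":0,"dz":0,"hand":0.05}]'

```text
clock: 8.07
tool_pos: [0.5329, 0.1263, 0.0563]
eef_rot: [0.128, 0.992, 0.0, 0.0]
ft_force: [-0.1, -0.6, 3.1]
width: 0.67
finger_force: 65.8
```

Contact: the upward force is 3.1 N, and the height above the disc matches the grasp height above the table. I'll open slowly.

play_rows --plan '[{"wx":0,"wy":0,"wz":0,"dx":0,"dy":0,"dz":0,"hand":0.06},{"wx":0,"wy":0,"wz":0,"dx":0,"dy":0,"dz":0,"hand":0.066},{"wx":0,"wy":0,"wz":0,"dx":0,"dy":0,"dz":0,"hand":0.075},{"wx":0,"wy":0,"wz":0,"dx":0,"dy":0,"dz":0,"hand":0.0854},{"wx":0,"wy":0,"wz":0,"dx":0,"dy":0,"dz":0,"hand":0.0854}]'

```text
clock: 8.48
tool_pos: [0.5328, 0.1263, 0.0557]
eef_rot: [0.128, 0.992, -0.0, -0.0]
ft_force: [0.0, -0.7, 0.2]
width: 0.999
finger_force: 0.0
```

```bash
python3 m.py c
```

```text
[0.5328 0.1263 0.0557] [ 0.128   0.9918 -0.     -0.    ] [ 0.  -0.7  0.2]
wrist [321. 329.] [321.6 324.3] [109.  126.2] [0.5307 0.127  0.0857]
top [218. 256.] [279.8 104. ] [15.1 16.1] [0.7733 0.0379 0.0857]
side [318. 308.] [322.6 310.3] [22.9 29.8] [0.5256 0.1286 0.0857]
(array([0.61369214, 0.08634118, 0.07201589]), [np.float64(0.07476322580533401), np.float64(0.16061319740088545), np.float64(0.08892329137336127)])
```

Released, with the dish still in place. I'll retreat straight up, then back towards the base to clear the views.

play_rows --plan '[{"wx":0,"wy":0,"wz":0,"dx":0,"dy":0,"dz":-0.01,"hand":0.0854},{"wx":0,"wy":0,"wz":0,"dx":0,"dy":0,"dz":-0.02,"hand":0.0854},{"wx":0,"wy":0,"wz":0,"dx":0,"dy":0,"dz":-0.035,"hand":0.0854},{"wx":0,"wy":0,"wz":0,"dx":0,"dy":0,"dz":-0.035,"hand":0.0854},{"wx":0,"wy":0,"wz":0,"dx":0,"dy":0,"dz":-0.03,"hand":0.0854}]'

```text
clock: 9.05
tool_pos: [0.533, 0.1263, 0.1885]
eef_rot: [0.128, 0.992, 0.0, 0.001]
ft_force: [0.2, -0.0, -0.2]
width: 1.002
finger_force: 0.0
```

play_rows --plan '[{"wx":0,"wy":0,"wz":0,"dx":0.01,"dy":0.02,"dz":-0.02,"hand":0.0854},{"wx":0,"wy":0,"wz":0,"dx":0.02,"dy":0.035,"dz":0,"hand":0.0854},{"wx":0,"wy":0,"wz":0,"dx":0.02,"dy":0.035,"dz":0,"hand":0.0854},{"wx":0,"wy":0,"wz":0,"dx":0.02,"dy":0.035,"dz":0,"hand":0.0854},{"wx":0,"wy":0,"wz":0,"dx":0.02,"dy":0.035,"dz":0,"hand":0.0854}]'

```text
clock: 9.47
tool_pos: [0.4859, 0.3053, 0.2071]
eef_rot: [0.128, 0.992, 0.0, 0.001]
ft_force: [1.0, -1.0, -0.4]
width: 1.001
finger_force: 0.0
```

Run:
```python
from h import *
print(ctrl.get_obs()["tool_pos"]);R=[];ims={}
for n in("top","side"):
    p=ctrl.camera_params(n);im=ctrl.read_camera(n);ims[n]=im
    T=np.linalg.inv(p["world_from_camera"]);c=T[:3,:3]@[.531,.127,.086]+T[:3,3]
    uv=(p["fx"]*c[0]/c[2]+p["cx"],p["fy"]*c[1]/c[2]+p["cy"])
    e=near(blobs(blue(im)),uv);print(n,e);R.append(ray(p,e[0][0]))
    print(onz(p,e[0][0],.084))
print(tri(R))
a=cv2.resize(ims["top"][150:360,140:480],(400,247));a=cv2.copyMakeBorder(a,0,153,0,0,cv2.BORDER_CONSTANT)
b=cv2.resize(ims["side"][250:380,255:385],(400,400))
cv2.imwrite("pics/s6.png",np.hstack([a,b])[:,:,::-1])
```

```text
[0.48589572 0.30532762 0.20713801]
top (((219.1150360107422, 256.3590393066406), (31.35637664794922, 32.42143249511719), 63.628700256347656), 762.5)
[0.53172275 0.12427975 0.084     ]
side (((160.70751953125, 270.5879821777344), (12.529803276062012, 17.49410629272461), 72.94928741455078), 158.0)
[0.76622752 0.10108115 0.084     ]
(array([0.61195979, 0.14795488, 0.19147308]), [np.float64(0.0987647780124063), np.float64(0.0987647780124064)])
```

View pics/s6.png

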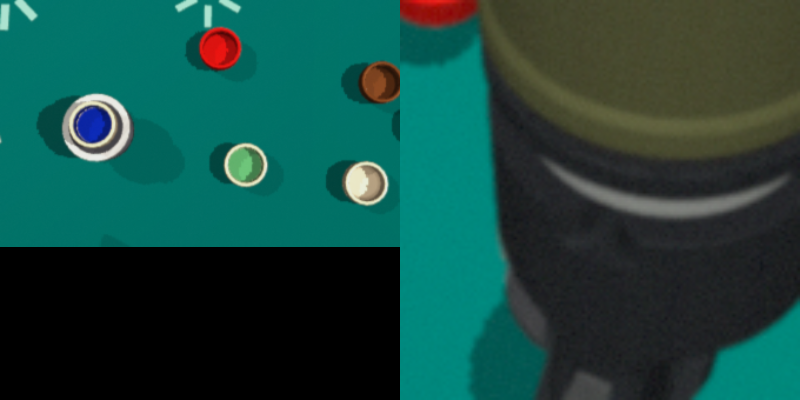

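The top picture shows the blue dish upright and concentric on the wheel head at (219,256), about 2 mm from the axis. The green and plain dishes have not moved. The arm blocks the side view. I'll hand it in.

```bash
python3 -c "
from plant import ctrl
print(ctrl.get_obs()['joint_velocities'].round(3));print(ctrl.sign_off())"
```

```text
[-0.071 -0.009  0.028 -0.079  0.01  -0.058]
the job is handed in; nothing more can be done
None
```

The blue-glazed dish is upright and released on the banding wheel, about 2 mm off the axis by the last top view; the green and plain dishes are where they were, and the job is handed in, with no verdict returned.

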